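# Clamp a lock case in the bench fixture with its pull-and-turn clamp

### The arm

A 7-joint arm with a two-finger parallel gripper is mounted at the origin on the work surface. World frame = base frame: x ahead of the robot, y to its left, z up, the work surface at z = 0. Lengths are in m, angles in rad, forces in N, time in s.
With the tool pointing down it reaches from about 0.425 to 0.875 m from the base axis. Payload 8.4 kg.
Tool frame: the origin (TCP) lies between the finger pads; the fingertips stand 25 mm ahead of it and the grasp point (between the pads) lies 6 mm ahead of it; z points along the fingers, y is the line along which they close (so a half turn about z gives the same grasp; the last joint's range is limited). The gripper opens to 87 mm and grips with 3 to 60 N. Pads are 19 mm wide; open, the fingers measure 117 mm over their backs; the gripper's body (75 mm by 190 mm) begins 51 mm behind the grasp point.
Start: joints at [1.015, 0.333, 0.04, 1.465, -0.013, 1.343, -0.059], TCP at [0.287, -0.583, 0.248] pointing down, gripper open.
Joint ranges: [-2.58, 2.58], [-0.38, 2.09], [-1.3, 1.39], [0.25, 2.4], [-1.5, 4.64], [0.08, 2.09], [-2.65, 2.65]. Speed limits (rad/s): [2.22, 2.22, 2.79, 2.79, 3.14, 3.14, 3.14].

### API

Orientations are given as a unit quaternion [w, x, y, z].
In Python, from plant import arm, eyes gives the robot as it stands.
- The arm moves only by the tool drive_tool, never from a script. Its argument "deltas" is a list of rows, each a list of 3 entries, a list of its own where there are three numbers: the shift along the tool's x, y, z each as a share of 0.02 m, from -1 to 1, then the turn about the tool's z as a share of 4 degrees, from -1 to 1, then the opening, from -1 (shut) to 1 (fully open). A call has 1 to 10 rows; each row shifts and turns the commanded pose from where the row before left it, along the tool's axes as they then stand; what a row does not reach is not made up. A row lasts 1/12 s, in which the tool goes at most 41.7 mm and 7.16 degrees, less where a joint would pass 70% of its speed; a pose out of reach is approached as far as the arm can. A call with a number of a shift or a turn outside -1 to 1 is refused whole. A call with a gripper value outside its range is refused whole. The fingers move at their own pace and stop on an object; the grip force is fixed at half the most. Time passes only in rows, so rows that do not move let the fingers close. It gives the time, the measured TCP pose, the force, the opening and the grip force at its end, in the units of the state.
- arm.state(): the state, without advancing time (a new reading comes with each control period).
- eyes.grab_frame(name): name is "scene" or "top" or "wrist"; returns a dict with "color" (420x560x3 uint8, red, green, blue), "mtx" (3x3 intrinsics, pixels), "R" (3x3) and "t" (3): a world point X has camera coordinates R X + t. Camera axes: x right, y down, z forward; pixel columns grow to the right and rows downward; lengths in m; the calibration is good to about 2 mm. A picture is of the moment at which its call begins. There is no depth.
- arm.hand_in(): hands the job in; it is judged then, once.
The state is a dict: "time": time; "joint_positions": joint angles; "joint_vel": joint speeds; "effort": joint torques, N m; "eef_pos": TCP position; "tcp_rot": TCP orientation; "wrist_force": force on the tool from outside, world axes, zero at the start; "moment": the same for the moment, N m; "width": opening from 0.0 (shut) to 1.0 (fully open); "finger_force": force on a finger pad.
Only numpy, scipy, OpenCV 4.12 (cv2) and the standard library are available. Lean on these libraries where they do the work, as an engineer would, in place of code of your own. Each camera call takes 0.05 s, during which the arm holds its last target. There are 200 camera calls.

### The job

Lay the lock case, which stands on its long edge on the bench, down flat and set it fully home in the nest of the bench fixture, either face up and either way round. Then pull the clamp's black knob up against its spring, swing it round until its steel arm lies over the lock case, and let it snap down into the notch there. Leave the other things on the bench where they are.

Things in the scene. Friction and masses are not known exactly. Their poses are not given: they have to be found in the camera images.
- lock_center (a point): Centre of the steel lock case: a box 28 mm thick (own x), 100 long (y), 60 wide (z), 0.45 kg; a brass bolt juts 10 mm from its +y end; both big faces look alike. It stands on a long 28 mm wide edge (z up, centre 30 mm up). To lie flat (x vertical, centre 14 mm up) it is taken over its thickness, laid down, then taken over its width. Leaned over 25 degrees it topples by itself.
- nest (a point): Centre of the nest's floor, on the bolted-down dark base plate, 12 mm above the bench; x across, y along, z up. Four aluminium corner stops 9 mm high, 6 mm thick bound a 66 (x) by 106 mm (y) pocket: 3 mm play all round. Gaps between the stops: 36 mm at both ends (for the bolt), 62 mm on the long sides (for fingers). The lock case's length lies along y. The clamp's upright axis is at (0, -92) mm.
- knob_grip (a point): Centre of the clamp's black bar knob, on the clamp's upright axis, 75 mm above the bench when down. The bar is 50 mm long (own x), 14 mm wide (y), 24 mm high (z up): pinch it over its width from above. Under it a 20 mm round shaft, then the swing arm, fixed to it; below, a steel crown 54 mm across, top 38 mm above the bench, with two notches for the knob's cross pin.
- clamp_tip (a point): Centre of the steel swing arm's free end, 64 mm out from the clamp's axis along the knob's x (the arm is 16 mm wide and 10 mm thick, underside 38.5 mm and top 48.5 mm above the bench when the knob is down). It turns and rises with the knob.
- knob_pull (a joint): How far the knob is pulled up, m: 0 down, 0.016 at its stop. A spring presses it down with 6.5 N at 0 and 10 N at 0.015, plus 2 N of weight. Its pin is clear of the notches from 0.0115 up; let go between notches it stays up, riding on the crown. Down on the lock case it rests at about 0.0015, pressing on the case.
- knob_turn (a joint): Turn of the knob, rad, counter-clockwise from above. It starts in the notch at 0, the arm swung aside on the nest's +x side. The other notch is at 1.309 (75 degrees), where the arm points along the nest's y, over the end of the lock case. Each notch has about 0.08 play either way; stops at -0.10 and 1.41. With the knob down it cannot leave its notch.
- padlock: Bystander: brass padlock 45 x 42 x 20 mm with a steel shackle, lying flat; origin under its body.
- cylinder_lock: Bystander: aluminium lock cylinder, 62 mm long, 17 mm high, lying; origin under its middle.
- screwdriver: Bystander: screwdriver 200 mm long, lying along its x.
- caliper: Bystander: vernier caliper 230 mm long, 12 mm high, lying along its x.
- parts_tray: Bystander: divided grey parts tray 140 x 190 x 35 mm; origin under its middle.

How it is judged:
On the way, in this order (a step that is already met when the one before it is completed fails the run):
1. the lock case lies flat and home in the nest while the clamp is still swung aside (x of lock_center in the frame of nest between -0.006 and 0.006 m and y of lock_center in the frame of nest between -0.006 and 0.006 m and z of lock_center in the frame of nest between 0.01 and 0.0175 m and angle between the x axis of lock_center and the z axis of nest, either way round below 0.08 rad and angle between the y axis of lock_center and the y axis of nest, either way round below 0.15 rad and value of joint knob_turn below 0.3 rad), for 0.2 s.
2. the knob is pulled up clear of its notch (value of joint knob_pull above 0.009 m), for 0.1 s.
At the end, for the whole second after the job is handed in: Lock case flat in the nest, either way round (centre within 6 mm of the nest centre in x and y, 10 to 17.5 mm above its floor, flat to 0.08 rad, along the nest to 0.15 rad); knob at rest in the notch over it (turn 1.20 to 1.41 rad, pulled less than 4 mm) (x of lock_center in the frame of nest between -0.006 and 0.006 m and y of lock_center in the frame of nest between -0.006 and 0.006 m and z of lock_center in the frame of nest between 0.01 and 0.0175 m and angle between the x axis of lock_center and the z axis of nest, either way round below 0.08 rad and angle between the y axis of lock_center and the y axis of nest, either way round below 0.15 rad and value of joint knob_turn between 1.2 and 1.41 rad and value of joint knob_pull below 0.004 m and velocity of joint knob_turn between -0.05 and 0.05 rad/s); the robot touches nothing.
It fails at once if one of the five loose bystanders is moved by more than 30 mm (distance of any of padlock, cylinder_lock, screwdriver, caliper, parts_tray from where it was at the start of the episode above 0.03 m).
It also fails if it takes over 67 s, if anything falls off the work surface, if the arm or the gripper's body presses on something with over 40 N, if the wrist force passes 120 N, or if a joint passes its speed limit or range.

## Working session

There is one attempt and no reset: what is moved stays moved. The work goes in short steps, Python scripts to look and compute and a tool call to move; the robot and the scene stay as the last step left them, time stands still between calls to the robot, and variables do not carry over. Pictures are saved under pics/ and viewed, at most 10 in all, crops included, and the job is handed in when it is done.

Besides the shell and the picture viewer there is one more tool, called after "Call:" as name([rows], argument=value, ...), one row to a line, values as JSON. drive_tool: Moves the arm, as the interface text tells. Shift numbers are shares of 0.02 m and turn numbers shares of 4 degrees, none past 1 either way. Its arguments: {"type":"object","properties":{"deltas":{"type":"array"}},"required":["deltas"]}

```bash
mkdir -p pics; ls
python3 - <<'E'
from plant import arm, eyes
import cv2,pickle
F={}
for n in("top","scene"):
    f=eyes.grab_frame(n);F[n]=f
    cv2.imwrite(f"pics/{n}0.png",cv2.resize(f["color"][:,:,::-1],(800,600),interpolation=cv2.INTER_CUBIC))
    cv2.imwrite(f"pics/{n}0raw.png",f["color"][:,:,::-1])
    print(n,f["mtx"].tolist(),f["R"].tolist(),f["t"].tolist())
pickle.dump(F,open("f0.pkl","wb"))
print(arm.state())
E
```

```text
pics
top [[457.7856951512704, 0.0, 277.5770774949873], [0.0, 457.7856951512704, 206.13080210478327], [0.0, 0.0, 1.0]] [[0.010368871915194222, -0.9993725888533499, 0.03386613564845341], [-0.9977152981340409, -0.012600891796573956, -0.06637319786806405], [0.06675829809475706, -0.03310054643784875, -0.9972199774678642]] [-0.03861033388015948, 0.6080899680569112, 1.154964966427077]
scene [[452.50454504753054, 0.0, 282.58436466863554], [0.0, 452.50454504753054, 207.2801862453933], [0.0, 0.0, 1.0]] [[0.1837574839281031, 0.9829663211803039, 0.0032246745064471206], [0.5674888890652628, -0.10340762929007852, -0.8168618138902561], [-0.8026141961664313, 0.1519344385906807, -0.576824391372494]] [-0.1073895168821251, -0.29352910390837095, 1.979797576665919]
{'time': 0.1, 'joint_positions': array([ 1.01479215,  0.33385871,  0.03988324,  1.4661923 , -0.01339272,
        1.34327884, -0.05849991]), 'joint_vel': array([ 0.00207131, -0.00183346,  0.00036037, -0.00486468,  0.00053135,
        0.0019413 , -0.00042322]), 'effort': array([ 3.75600372e-03, -6.57810831e+01,  1.33987918e+00, -4.04711187e+01,
       -5.96820842e-02,  4.10055765e-02,  1.03215034e-04]), 'eef_pos': array([ 0.28650445, -0.58302105,  0.24673174]), 'tcp_rot': array([-7.02197189e-04,  9.74031823e-01,  2.26409954e-01, -2.19259170e-04]), 'wrist_force': array([-0.07564889,  0.86371197,  0.63236278]), 'moment': array([-0.00426802,  0.05376823,  0.04779578]), 'finger_force': 0.0, 'width': 1.004295938893208}
```

View pics/top0.png

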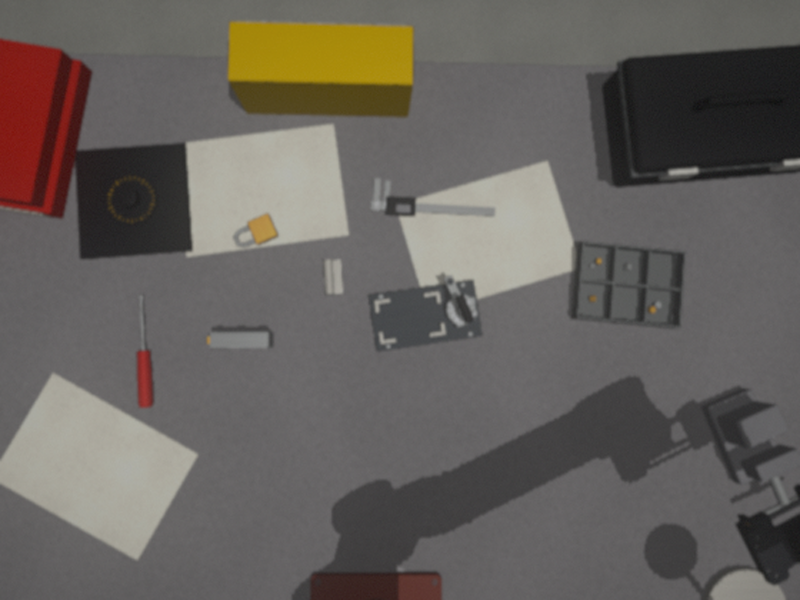

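View pics/scene0.png

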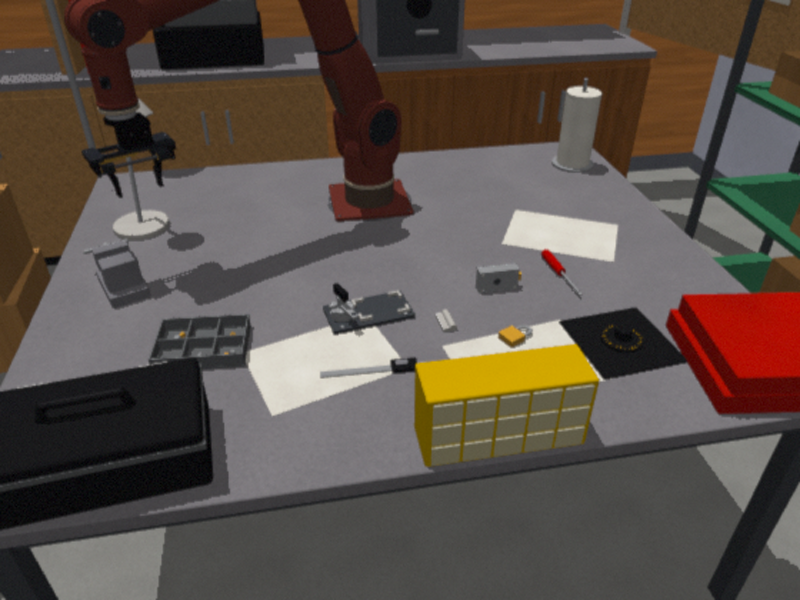

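The top view shows the lock case at about (240,338) with its bolt to the left, the nest at about (408,318) and the clamp knob at about (460,300). I'll enlarge both.

Run:
```python
import cv2,numpy as np
im=cv2.imread("pics/top0raw.png")
a=cv2.resize(im[185:255,248:348],(800,560),interpolation=cv2.INTER_CUBIC)   # 8x
cv2.imwrite("pics/fix.png",cv2.convertScaleAbs(a,alpha=1.5))
b=cv2.resize(im[215:255,135:200],(780,480),interpolation=cv2.INTER_CUBIC) #12x
cv2.imwrite("pics/lock.png",cv2.convertScaleAbs(b,alpha=1.3))
```

```text
(no output)
```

View pics/fix.png

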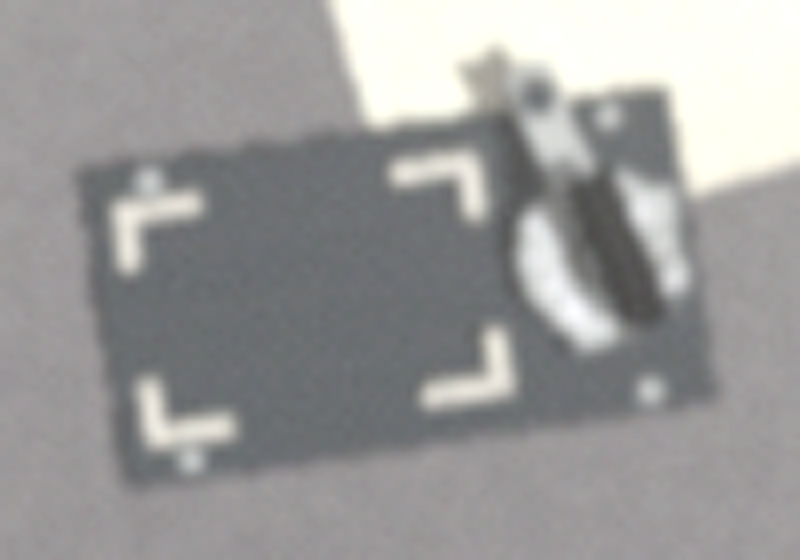

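View pics/lock.png

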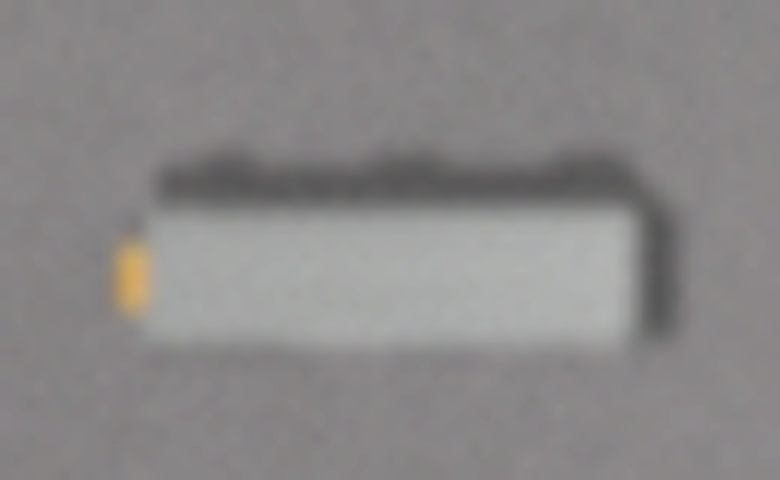

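The first crop shows the outer corners of the stops at (112,205), (478,150), (515,395) and (150,445), with the knob's ends near (583,172) and (648,322). The second shows the lock's top face at (150,205), (635,205), (630,345) and (147,345).

```bash
cat > h.py <<'E'
import numpy as np,pickle,cv2
F=pickle.load(open("f0.pkl","rb"))
def ray(n,u,v,z,f=None):
    f=f or F[n];d=f["R"].T@np.linalg.solve(f["mtx"],[u,v,1.]);c=-f["R"].T@f["t"]
    return c+d*(z-c[2])/d[2]
def crop(p,s,o,z):return np.array([ray("top",(a+.5)/s-.5+o[0],(b+.5)/s-.5+o[1],z) for a,b in p])
def proj(f,X):
    c=f["R"]@np.asarray(X,float)+f["t"];q=f["mtx"]@c;return q[:2]/q[2]
E
python3 - <<'E'
from h import *
n=crop([(112,205),(478,150),(515,395),(150,445)],8,(248,185),.021);print(n.round(4))
c=n.mean(0);yd=(n[0]+n[3]-n[1]-n[2]);print("nest",c,np.degrees(np.arctan2(yd[1],yd[0])),[np.linalg.norm(n[i]-n[i-1]) for i in range(4)])
xd=n[0]+n[1]-n[2]-n[3];print("xdir",np.degrees(np.arctan2(xd[1],xd[0])))
u=yd/np.linalg.norm(yd);print("clamp axis pred",c-u*.092)
k=crop([(583,172),(648,322)],8,(248,185),.087);print("knob",k,k.mean(0),np.degrees(np.arctan2(*(k[0]-k[1])[1::-1])))
l=crop([(150,205),(635,205),(630,345),(147,345)],12,(135,215),.06);print("lock",l.round(4),l.mean(0))
yd=(l[0]+l[3]-l[1]-l[2]);print(np.degrees(np.arctan2(yd[1],yd[0])),[np.linalg.norm(l[i]-l[i-1]) for i in range(4)])
from scipy.spatial.transform import Rotation as R
from plant import arm
q=arm.state()["tcp_rot"];print(R.from_quat(q[[1,2,3,0]]).as_matrix())
E
```

```text
[[ 0.5975  0.0094  0.021 ]
 [ 0.6167 -0.1081  0.021 ]
 [ 0.5381 -0.1205  0.021 ]
 [ 0.521  -0.0037  0.021 ]]
nest [ 0.56834432 -0.05575633  0.021     ] 98.81903942052132 [np.float64(0.07768314756444758), np.float64(0.11905321520774649), np.float64(0.07955505169652256), np.float64(0.11802678138429272)]
xdir 9.319802741766507
clamp axis pred [ 0.58244922 -0.14666866  0.021     ]
knob [[ 0.60554955 -0.13367954  0.087     ]
 [ 0.56020557 -0.15365381  0.087     ]] [ 0.58287756 -0.14366667  0.087     ] 23.773749108967337
lock [[0.5392 0.289  0.06  ]
 [0.5403 0.1906 0.06  ]
 [0.5117 0.1909 0.06  ]
 [0.5107 0.2888 0.06  ]] [0.52549797 0.23982612 0.06      ]
90.59091612401232 [np.float64(0.028492414067401373), np.float64(0.09842116826120763), np.float64(0.028583861174365847), np.float64(0.0978478430955415)]
[[ 8.97476969e-01  4.41060692e-01 -7.45099684e-04]
 [ 4.41061308e-01 -8.97476079e-01  1.26863990e-03]
 [-1.09161951e-04 -1.46720973e-03 -9.99998918e-01]]
```

Both are measured well: nest (0.568, -0.056) at yaw 9°, knob (0.583, -0.145) at 24°, lock (0.5255, 0.240) at yaw 0.6°. The tool can't tilt, so I'll topple the lock by pushing its top towards +x, then take it over its width. First I turn the tool so its y lies along world x, closing the fingers as it turns.

Call:
drive_tool([
  [[0,0,0],-1,-1],
  [[0,0,0],-1,-1],
  [[0,0,0],-1,-1],
  [[0,0,0],-1,-1],
  [[0,0,0],-1,-1],
  [[0,0,0],-1,-1],
  [[0,0,0],-1,-1],
  [[0,0,0],-1,-1],
  [[0,0,0],-1,-1],
  [[0,0,0],-1,-1],
])

```text
time: 0.93
eef_pos: [0.2865, -0.5831, 0.247]
tcp_rot: [-0.001, 0.837, 0.547, 0.0]
wrist_force: [0.8, -1.3, 0.1]
width: 0.324
finger_force: 0.0
```

Call:
drive_tool([
  [[0,0,0],-1,-1],
  [[0,0,0],-1,-1],
  [[0,0,0],-1,-1],
  [[0,0,0],-1,-1],
  [[0,0,0],-1,-1],
  [[0,0,0],-1,-1],
  [[0,0,0],-0.1,-1],
  [[0,0,0],0,-1],
])

```text
time: 1.6
eef_pos: [0.2865, -0.5832, 0.2472]
tcp_rot: [-0.0, 0.704, 0.71, 0.0]
wrist_force: [-0.7, -0.1, 0.5]
width: 0.008
finger_force: 0.0
```

Call:
drive_tool([
  [[1,1,0],0,-1],
  [[1,1,0],0,-1],
  [[1,1,0],0,-1],
  [[1,1,0],0,-1],
  [[1,1,0],0,-1],
  [[1,1,0],0,-1],
  [[1,1,0],0,-1],
  [[1,1,0],0,-1],
  [[1,1,0],0,-1],
  [[1,1,0],0,-1],
])

```text
time: 2.43
eef_pos: [0.4854, -0.3802, 0.2475]
tcp_rot: [-0.0, 0.705, 0.71, -0.0]
wrist_force: [0.0, -0.5, -0.1]
width: 0.006
finger_force: 0.0
```

Call:
drive_tool([
  [[1,0,0],0,-1],
  [[1,0,0],0,-1],
  [[1,0,0],0,-1],
  [[1,0,0],0,-1],
  [[1,0,0],0,-1],
  [[1,0,0],0,-1],
  [[1,0,0],0,-1],
  [[1,0,0],0,-1],
  [[1,0,0],0,-1],
  [[1,0,0],0,-1],
])

```text
time: 3.27
eef_pos: [0.4825, -0.1804, 0.2475]
tcp_rot: [-0.0, 0.705, 0.71, 0.0]
wrist_force: [0.7, 0.0, 1.6]
width: 0.006
finger_force: 0.0
```

Call:
drive_tool([
  [[1,0,0],0,-1],
  [[1,0,0],0,-1],
  [[1,0,0],0,-1],
  [[1,0,0],0,-1],
  [[1,0,0],0,-1],
  [[1,0,0],0,-1],
  [[1,0,0],0,-1],
  [[1,0,0],0,-1],
  [[1,0,0],0,-1],
  [[1,0,0],0,-1],
])

```text
time: 4.1
eef_pos: [0.4805, 0.0196, 0.2476]
tcp_rot: [0.0, 0.705, 0.71, -0.0]
wrist_force: [0.4, -0.6, -0.6]
width: -0.0
finger_force: 0.0
```

Call:
drive_tool([
  [[1,-0.1,0],0,-1],
  [[1,-0.1,0],0,-1],
  [[1,-0.1,0],0,-1],
  [[1,-0.1,0],0,-1],
  [[1,-0.1,0],0,-1],
  [[1,-0.1,0],0,-1],
  [[1,0,0],0,-1],
  [[1,0,0],0,-1],
  [[1,0,0],0,-1],
  [[1,0,0],0,-1],
])

```text
time: 4.93
eef_pos: [0.4665, 0.2194, 0.2476]
tcp_rot: [0.0, 0.705, 0.71, 0.0]
wrist_force: [0.5, 0.0, -0.2]
width: 0.004
finger_force: 0.0
```

Call:
drive_tool([
  [[1,0,0.5],0,-1],
  [[0,0,1],0,-1],
  [[0,0,1],0,-1],
  [[0,0,1],0,-1],
  [[0,0,1],0,-1],
  [[0,0,1],0,-1],
  [[0,0,1],0,-1],
  [[0,0,1],0,-1],
  [[0,0,0],0,-1],
  [[0,0,0],0,-1],
])

```text
time: 5.77
eef_pos: [0.4658, 0.2383, 0.0971]
tcp_rot: [-0.001, 0.704, 0.71, -0.001]
wrist_force: [0.4, 0.2, 0.4]
width: 0.004
finger_force: 0.0
```

Call:
drive_tool([
  [[0,0,1],0,-1],
  [[0,0,0],0,-1],
  [[0,0.5,0],0,-1],
  [[0,0.6,0],0,-1],
  [[0,0.6,0],0,-1],
  [[0,0.6,0],0,-1],
  [[0,0.6,0],0,-1],
  [[0,0.5,0],0,-1],
  [[0,0,0],0,-1],
  [[0,0,0],0,-1],
])

```text
time: 6.6
eef_pos: [0.5352, 0.2393, 0.0783]
tcp_rot: [-0.0, 0.704, 0.71, 0.0]
wrist_force: [-1.0, 0.2, 0.4]
width: 0.005
finger_force: 0.0
```

Call:
drive_tool([
  [[0,-1,-1],0,-1],
  [[0,-1,-1],0,-1],
  [[0,-1,-1],0,0.7],
  [[-1,0,-1],0,0.7],
  [[-1,0,-1],0,0.7],
  [[-1,0,0],0,0.7],
  [[-1,0,0],0,0.7],
  [[-1,0,0],0,0.7],
])

```text
time: 7.27
eef_pos: [0.4749, 0.1379, 0.1783]
tcp_rot: [0.001, 0.703, 0.711, 0.0]
wrist_force: [0.0, -0.2, -0.9]
width: 0.374
finger_force: 0.0
```

Run:
```python
from plant import arm, eyes
import cv2,pickle
f=eyes.grab_frame("top");pickle.dump(f,open("f1.pkl","wb"))
im=f["color"][:,:,::-1]
b=cv2.resize(im[180:260,110:216],None,fx=7.5,fy=7.5,interpolation=cv2.INTER_CUBIC) 
cv2.imwrite("pics/lock1.png",cv2.convertScaleAbs(b,alpha=1.3))
```

```text
(no output)
```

View pics/lock1.png

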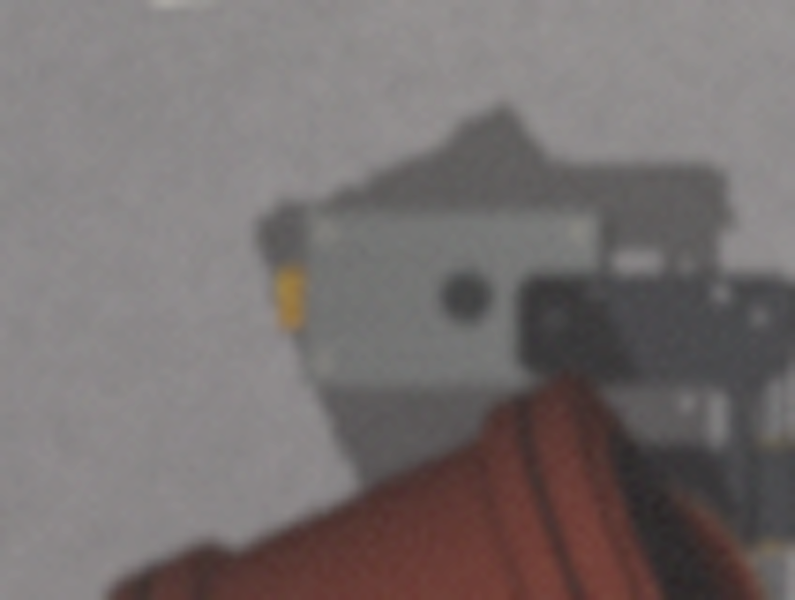

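The lock lies flat. Its top face has corners at (310,210), (598,208) and (316,387), with the bolt still at the +y end.

Run:
```python
from h import *
l=crop([(310,209),(598,207),(316,387)],7.5,(110,180),.028);print(l.round(4),(l[1]+l[2])/2, np.linalg.norm(l[0]-l[1]),np.linalg.norm(l[0]-l[2]),np.degrees(np.arctan2(*(l[0]-l[1])[1::-1])),np.degrees(np.arctan2(*(l[0]-l[2])[1::-1])))
```

```text
[[0.6007 0.2891 0.028 ]
 [0.6026 0.1926 0.028 ]
 [0.5408 0.2854 0.028 ]] [0.57166571 0.2389618  0.028     ] 0.09651885658956524 0.06000603002227342 91.12029259640532 3.5464626848469076
```

Call:
drive_tool([
  [[1,1,0],0,1],
  [[1,1,0],0,1],
  [[1,1,0],0,1],
  [[1,1,0],0,1],
  [[1,0.8,0],0,1],
  [[0,0,1],0,1],
  [[0,0,1],0,1],
  [[0,0,1],0,1],
  [[0,0,1],0,1],
  [[0,0,0],0,1],
])

```text
time: 8.15
eef_pos: [0.5679, 0.2387, 0.0939]
tcp_rot: [-0.001, 0.703, 0.711, -0.003]
wrist_force: [-0.3, -1.6, -0.8]
width: 0.999
finger_force: 0.0
```

Call:
drive_tool([
  [[0,0,1],0,1],
  [[0,0,1],0,1],
  [[0,0,0.8],0,1],
  [[0,0,0.5],0,1],
  [[0,0,0],0,1],
  [[0,0,0],0,1],
])

```text
time: 8.65
eef_pos: [0.5705, 0.2399, 0.0324]
tcp_rot: [-0.0, 0.704, 0.711, 0.0]
wrist_force: [1.5, 0.2, 0.1]
width: 0.999
finger_force: 0.0
```

Call:
drive_tool([
  [[-0.05,0,0.2],0,1],
  [[0,0,0],0,-1],
  [[0,0,0],0,-1],
  [[0,0,0],0,-1],
  [[0,0,0],0,-1],
  [[0,0,0],0,-1],
  [[0,0,0],0,-1],
  [[0,0,0],0,-1],
  [[0,0,0],0,-1],
])

```text
time: 9.4
eef_pos: [0.5707, 0.2386, 0.0278]
tcp_rot: [0.0, 0.704, 0.711, 0.0]
wrist_force: [-0.2, -0.0, 1.8]
width: 0.685
finger_force: 30.0
```

Call:
drive_tool([
  [[0,0,-0.5],0,-1],
  [[0,0,-1],0,-1],
  [[0,0,-1],0,-1],
  [[0,0,-1],0,-1],
  [[0,0,-1],0,-1],
  [[0,0,0],-1,-1],
  [[0,0,0],-1,-1],
  [[0,0,0],0,-1],
])

```text
time: 10.07
eef_pos: [0.5702, 0.2383, 0.1179]
tcp_rot: [-0.0, 0.651, 0.759, -0.0]
wrist_force: [-0.3, -0.4, -3.8]
width: 0.685
finger_force: 30.0
```

Call:
drive_tool([
  [[-0.97,-0.16,0],0,-1],
  [[-0.97,-0.16,0],0,-1],
  [[-0.97,-0.16,0],0,-1],
  [[-0.97,-0.16,0],0,-1],
  [[-0.97,-0.16,0],0,-1],
  [[-0.97,-0.16,0],0,-1],
  [[-0.97,-0.15,0],0,-1],
  [[-0.97,-0.15,0],0,-1],
])

```text
time: 10.73
eef_pos: [0.568, 0.0803, 0.1173]
tcp_rot: [-0.0, 0.653, 0.757, -0.0]
wrist_force: [0.9, 0.6, -2.8]
width: 0.683
finger_force: 30.0
```

Call:
drive_tool([
  [[-0.97,-0.15,0],0,-1],
  [[-0.97,-0.15,0],0,-1],
  [[-0.97,-0.15,0],0,-1],
  [[-0.97,-0.15,0],0,-1],
  [[-0.97,-0.15,0],0,-1],
  [[-0.97,-0.15,0],0,-1],
  [[-0.97,-0.15,0],0,-1],
  [[0,0,0],0,-1],
  [[0,0,0],0,-1],
])

```text
time: 11.48
eef_pos: [0.5676, -0.0575, 0.1172]
tcp_rot: [-0.0, 0.654, 0.756, -0.0]
wrist_force: [0.3, 0.3, -3.1]
width: 0.686
finger_force: 30.0
```

Run:
```python
from plant import arm, eyes
import cv2,pickle,numpy as np
f=eyes.grab_frame("wrist");pickle.dump(f,open("w1.pkl","wb"))
g=eyes.grab_frame("scene");pickle.dump(g,open("s1.pkl","wb"))
a=cv2.resize(f["color"],(800,600),interpolation=cv2.INTER_CUBIC)
cv2.imwrite("pics/w1.png",cv2.convertScaleAbs(a[:,:,::-1],alpha=1.3))
print(arm.state()["eef_pos"],f["mtx"].tolist(),f["R"].tolist(),f["t"].tolist())
```

```text
[ 0.56788775 -0.05514683  0.1174445 ] [[314.8525468365812, 0.0, 278.89990561459217], [0.0, 314.8525468365812, 206.35881653851024], [0.0, 0.0, 1.0]] [[0.9896009306733058, 0.14383413100768933, -0.0013193815946816708], [0.13760516235309686, -0.9439936937412516, 0.2999011928461251], [0.041890539556173986, -0.2969640532691014, -0.9539693568253026]] [-0.5536521966649933, -0.1296998383754375, 0.22616889025464085]
```

View pics/w1.png

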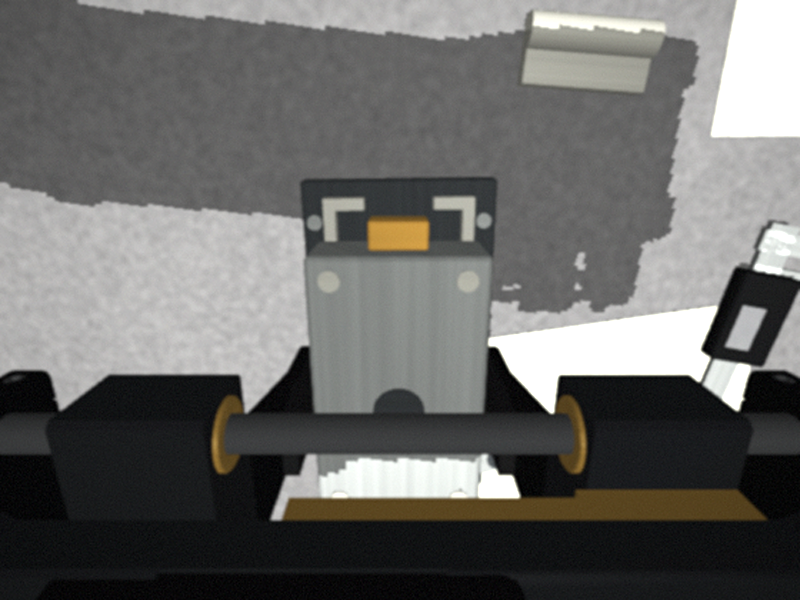

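The wrist view shows the lock's +y top edge from (307,256) to (491,254), and the outer corners of the nest's far stops at (322,198) and (475,196).

Run:
```python
from h import *
f=pickle.load(open("w1.pkl","rb"))
r=lambda p,z:ray(0,(p[0]+.5)*.7-.5,(p[1]+.5)*.7-.5,z,f)
E=np.array([r((307,256),.1176),r((491,254),.1176)]);N=np.array([r((322,198),.021),r((475,196),.021)])
th=np.radians(9);ex=np.array([np.cos(th),np.sin(th)]);ey=np.array([-ex[1],ex[0]])
for n,P,o in(("lock",E,.05),("nest",N,.059)):
    d=P[1]-P[0];print(n,P.round(4).tolist(),np.linalg.norm(d),np.degrees(np.arctan2(d[1],d[0])),"centre",P.mean(0)[:2]-o*ey)
```

```text
lock [[0.5324, -0.0096, 0.1176], [0.5886, -0.0008, 0.1176]] 0.0568718375812983 8.921399086575718 centre [ 0.56829363 -0.05461894]
nest [[0.5205, -0.0026, 0.021], [0.5973, 0.0096, 0.021]] 0.07773658194235707 9.011328774771872 centre [ 0.56811256 -0.05478102]
```

The lock is centred over the nest to within 1 mm, so I lower it.

Call:
drive_tool([
  [[0,0,0.8],0,-1],
  [[0,0,0.8],0,-1],
  [[0,0,0.8],0,-1],
  [[0,0,0.5],0,-1],
  [[0,0,0.4],0,-1],
  [[0,0,0],0,-1],
  [[0,0,0],0,-1],
])

```text
time: 12.17
eef_pos: [0.5682, -0.0556, 0.0517]
tcp_rot: [-0.0, 0.652, 0.758, 0.0]
wrist_force: [0.2, 0.3, -4.2]
width: 0.69
finger_force: 30.0
```

Call:
drive_tool([
  [[0,0,0.2],0,-1],
  [[0,0,0.2],0,-1],
  [[0,0,0.1],0,-1],
  [[0,0,0],0,-1],
  [[0,0,0],0,-1],
])

```text
time: 12.58
eef_pos: [0.5682, -0.0561, 0.0416]
tcp_rot: [-0.0, 0.652, 0.758, -0.0]
wrist_force: [-0.3, 0.8, -3.7]
width: 0.686
finger_force: 30.0
```

Call:
drive_tool([
  [[0,0,0.1],0,-1],
  [[0,0,0],0,-1],
  [[0,0,0],0,0.7],
  [[0,0,0],0,0.7],
  [[0,0,0],0,0.7],
  [[0,0,0],0,0.7],
  [[0,0,0],0,0.7],
])

```text
time: 13.17
eef_pos: [0.5683, -0.0561, 0.0397]
tcp_rot: [0.0, 0.652, 0.758, 0.0]
wrist_force: [0.2, -0.8, -0.0]
width: 0.845
finger_force: 0.0
```

Call:
drive_tool([
  [[0,0,-0.5],0,0.7],
  [[0,0,-1],0,0.7],
  [[0,0,-1],0,0.7],
  [[0,0,-1],0,0.7],
  [[0,0,-1],0,0.7],
  [[0,0,-1],0,0.7],
  [[0,0,0],0,0.7],
  [[0,0,0],0,0.7],
])

```text
time: 13.83
eef_pos: [0.569, -0.0561, 0.1514]
tcp_rot: [0.001, 0.652, 0.758, 0.001]
wrist_force: [0.2, -0.9, -0.2]
width: 0.85
finger_force: 0.0
```

Run:
```python
from plant import arm, eyes
import cv2,pickle,numpy as np
f=eyes.grab_frame("wrist");pickle.dump(f,open("w2.pkl","wb"))
a=cv2.resize(f["color"],(800,600),interpolation=cv2.INTER_CUBIC)
cv2.imwrite("pics/w2.png",cv2.convertScaleAbs(a[:,:,::-1],alpha=1.3))
print(arm.state()["eef_pos"])
```

```text
[ 0.5682755  -0.05615632  0.15012059]
```

View pics/w2.png

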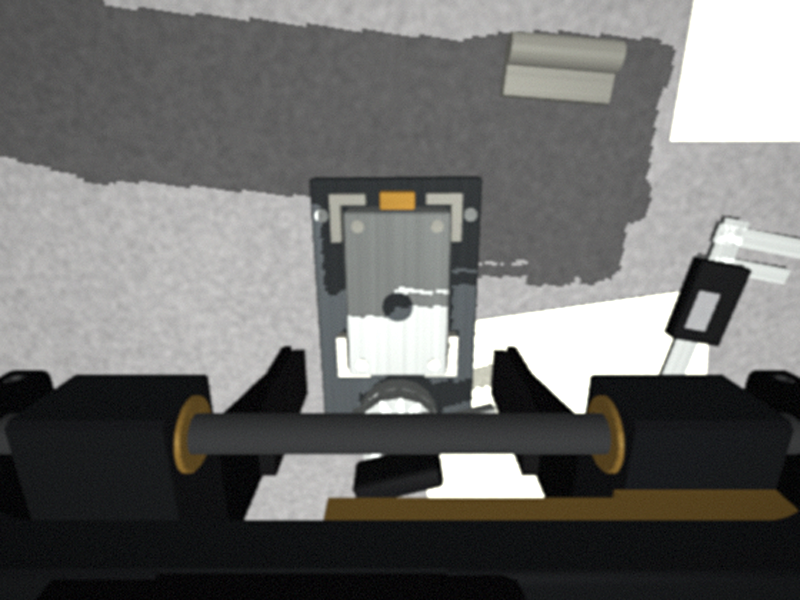

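The lock sits between all four stops. Next I go over the clamp axis at (0.5826, -0.1458), turn the tool by +74.6° and part-close the fingers.

Call:
drive_tool([
  [[-0.9,0,0],0,-0.2],
  [[-0.9,0,0],0,-0.2],
  [[-0.91,0,0],0,-0.2],
  [[-0.91,0,0],0,-0.2],
  [[-0.91,0,0],0,-0.2],
  [[0,0,0],1,-0.2],
  [[0,0,0],1,-0.2],
  [[0,0,0],1,-0.2],
  [[0,0,0],1,-0.2],
  [[0,0,0],1,-0.2],
])

```text
time: 14.72
eef_pos: [0.581, -0.1456, 0.1484]
tcp_rot: [-0.001, 0.775, 0.632, -0.001]
wrist_force: [0.1, -0.3, -1.4]
width: 0.403
finger_force: 0.0
```

Call:
drive_tool([
  [[0,0,0],1,-0.2],
  [[0,0,0],1,-0.2],
  [[0,0,0],1,-0.2],
  [[0,0,0],1,-0.2],
  [[0,0,0],1,-0.2],
  [[0,0,0],1,-0.2],
  [[0,0,0],1,-0.2],
  [[0,0,0],1,-0.2],
  [[0,0,0],1,-0.2],
])

```text
time: 15.47
eef_pos: [0.581, -0.1455, 0.1484]
tcp_rot: [-0.001, 0.932, 0.361, -0.001]
wrist_force: [-0.8, -0.4, 0.9]
width: 0.397
finger_force: 0.0
```

Call:
drive_tool([
  [[0,0,0],1,-0.2],
  [[0,0,0],1,-0.2],
  [[0,0,0],1,-0.2],
  [[0,0,0],1,-0.2],
  [[0,0,0],0.65,-0.2],
  [[0,0,0],0,-0.2],
  [[0,0,0],0,-0.2],
  [[0,0,0],0,-0.2],
])

```text
time: 16.13
eef_pos: [0.5814, -0.1456, 0.149]
tcp_rot: [-0.0, 0.978, 0.209, -0.0]
wrist_force: [0.3, 0.1, 0.2]
width: 0.4
finger_force: 0.0
```

Run:
```python
from plant import arm, eyes
import cv2,pickle,numpy as np
f=eyes.grab_frame("wrist");pickle.dump(f,open("w3.pkl","wb"))
a=cv2.resize(f["color"],(800,600),interpolation=cv2.INTER_CUBIC)
cv2.imwrite("pics/w3.png",cv2.convertScaleAbs(a[:,:,::-1],alpha=1.3))
s=arm.state();print(s["eef_pos"],s["tcp_rot"],s["joint_positions"].round(2))
```

```text
[ 0.58146059 -0.14561522  0.14913462] [-2.12777861e-04  9.78052046e-01  2.08360375e-01 -3.23364431e-04] [ 0.52  0.34 -0.43  1.69  0.15  1.14 -1.1 ]
```

View pics/w3.png

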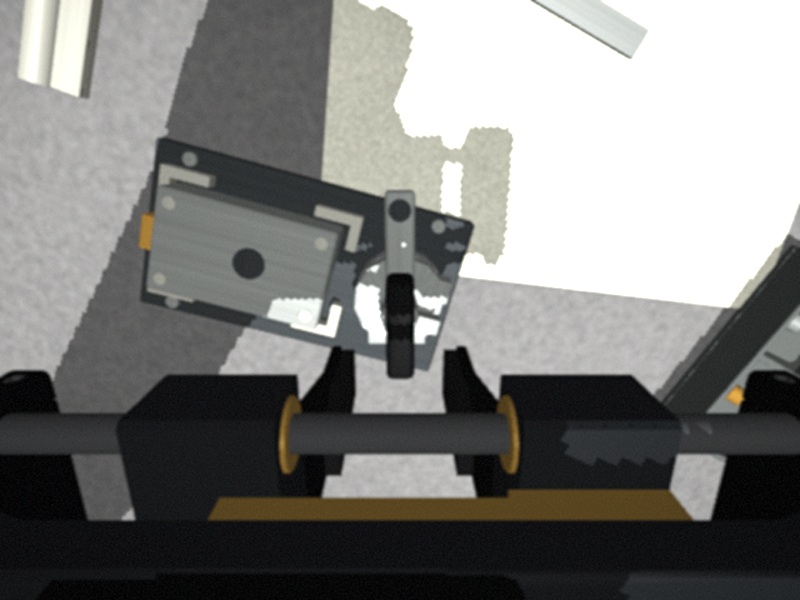

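The knob is centred between the fingers at column 400 and runs from row 275 (far) to about 373 (near). I'll check its position along the bar.

Run:
```python
from h import *
f=pickle.load(open("w3.pkl","rb"))
r=lambda p,z:ray(0,(p[0]+.5)*.7-.5,(p[1]+.5)*.7-.5,z,f)
a,b=r((400,275),.087),r((400,376),.087);print(a,b,np.linalg.norm(a-b),(a+b)/2,np.degrees(np.arctan2(*(a-b)[1::-1])))
t=r((400,191),.0485);d=(a-b)/np.linalg.norm(a-b);print("tip-based axis",t-d*.064, t-d*.072)
```

```text
[ 0.60939536 -0.1341134   0.087     ] [ 0.56255848 -0.15504973  0.087     ] 0.0513032517280941 [ 0.58597692 -0.14458156  0.087     ] 24.084898798655168
tip-based axis [ 0.5824463  -0.14622434  0.0485    ] [ 0.57514277 -0.14948906  0.0485    ]
```

Call:
drive_tool([
  [[0.1,0.03,0.5],0,-0.2],
  [[0,0,0.9],0,-0.2],
  [[0,0,0.8],0,-0.2],
  [[0,0,0.5],0,-0.2],
  [[0,0,0.25],0,-0.2],
  [[0,0,0],0,-0.2],
  [[0,0,0],0,-0.2],
])

```text
time: 16.77
eef_pos: [0.5839, -0.1454, 0.0907]
tcp_rot: [-0.0, 0.978, 0.208, 0.0]
wrist_force: [0.3, -0.3, 0.2]
width: 0.404
finger_force: 0.0
```

Call:
drive_tool([
  [[0,0,0],0,-1],
  [[0,0,0],0,-1],
  [[0,0,0],0,-1],
  [[0,0,0],0,-1],
  [[0,0,0],0,-1],
  [[0,0,0],0,-1],
])

```text
time: 17.27
eef_pos: [0.5839, -0.1452, 0.091]
tcp_rot: [0.0, 0.978, 0.208, 0.0]
wrist_force: [-0.6, 1.8, 3.9]
width: 0.159
finger_force: 30.0
```

Call:
drive_tool([
  [[0,0,-0.2],0,-1],
  [[0,0,-0.2],0,-1],
  [[0,0,-0.2],0,-1],
  [[0,0,-0.1],0,-1],
  [[0,0,0],0,-1],
  [[0,0,0],0,-1],
  [[0,0,0],0,-1],
])

```text
time: 17.85
eef_pos: [0.5837, -0.1453, 0.1042]
tcp_rot: [-0.0, 0.978, 0.208, -0.0]
wrist_force: [4.0, 1.1, -11.7]
width: 0.161
finger_force: 30.0
```

Call:
drive_tool([
  [[0,0,-0.04],0,-1],
  [[0,0,0],-0.5,-1],
  [[0,0,0],-0.5,-1],
  [[0,0,0],-1,-1],
  [[0,0,0],-1,-1],
  [[0,0,0],0,-1],
])

```text
time: 18.35
eef_pos: [0.5835, -0.145, 0.1051]
tcp_rot: [-0.0, 0.951, 0.31, -0.0]
wrist_force: [3.3, 2.5, -11.3]
width: 0.159
finger_force: 30.0
```

Call:
drive_tool([
  [[0,0,0],-1,-1],
  [[0,0,0],-1,-1],
  [[0,0,0],-1,-1],
  [[0,0,0],-1,-1],
  [[0,0,0],-1,-1],
  [[0,0,0],-1,-1],
  [[0,0,0],-1,-1],
  [[0,0,0],-1,-1],
])

```text
time: 19.02
eef_pos: [0.583, -0.1445, 0.1049]
tcp_rot: [-0.001, 0.829, 0.56, -0.0]
wrist_force: [1.4, 4.0, -11.0]
width: 0.158
finger_force: 30.0
```

Call:
drive_tool([
  [[0,0,0],-1,-1],
  [[0,0,0],-1,-1],
  [[0,0,0],-1,-1],
  [[0,0,0],-1,-1],
  [[0,0,0],-1,-1],
  [[0,0,0],-1,-1],
  [[0,0,0],-1,-1],
  [[0,0,0],-0.75,-1],
  [[0,0,0],0,-1],
  [[0,0,0],0,-1],
])

```text
time: 19.85
eef_pos: [0.5823, -0.1444, 0.1045]
tcp_rot: [-0.002, 0.65, 0.76, -0.001]
wrist_force: [-0.7, 4.8, -11.3]
width: 0.158
finger_force: 30.0
```

The turn is complete at yaw 8.9°, so I lower the knob into the notch and let go.

Call:
drive_tool([
  [[0,0,0.2],0,-1],
  [[0,0,0.2],0,-1],
  [[0,0,0.15],0,-1],
  [[0,0,0],0,-1],
  [[0,0,0],0,-1],
])

```text
time: 20.27
eef_pos: [0.5823, -0.1444, 0.0937]
tcp_rot: [-0.002, 0.65, 0.76, -0.001]
wrist_force: [-1.8, 5.3, -9.2]
width: 0.159
finger_force: 30.0
```

Call:
drive_tool([
  [[0,0,0],0,-0.2],
  [[0,0,0],0,-0.2],
  [[0,0,0],0,-0.2],
  [[0,0,0],0,-0.2],
  [[0,0,0],0,-0.2],
  [[0,0,-1],0,-0.2],
  [[0,0,-1],0,-0.2],
  [[0,0,-1],0,-0.2],
  [[0,0,0],0,-0.2],
])

```text
time: 21.02
eef_pos: [0.5859, -0.1457, 0.1588]
tcp_rot: [0.003, 0.65, 0.76, 0.001]
wrist_force: [1.1, 0.2, 0.1]
width: 0.4
finger_force: 0.0
```

Call:
drive_tool([
  [[-1,0,-1],0,-0.2],
  [[-1,0,-1],0,-0.2],
  [[-1,0,-1],0,-0.2],
  [[-1,0,-1],0,-0.2],
  [[-1,0,0],0,-0.2],
  [[-1,0,0],0,-0.2],
  [[-1,0,0],0,-0.2],
  [[0,0,0],0,-0.2],
  [[0,0,0],0,-0.2],
])

```text
time: 21.77
eef_pos: [0.6052, -0.2851, 0.2337]
tcp_rot: [-0.0, 0.651, 0.759, -0.0]
wrist_force: [-0.1, 0.3, -0.0]
width: 0.4
finger_force: 0.0
```

Run:
```python
from plant import arm, eyes
import cv2,pickle,numpy as np
out=[]
for n,(r0,r1,c0,c1) in {"top":(180,260,245,350),"scene":(185,245,215,305)}.items():
    f=eyes.grab_frame(n);pickle.dump(f,open(n+"9.pkl","wb"))
    im=f["color"][r0:r1,c0:c1,::-1]
    out.append(cv2.convertScaleAbs(cv2.resize(im,(400,300),interpolation=cv2.INTER_CUBIC),alpha=1.4))
cv2.imwrite("pics/end.png",cv2.resize(np.hstack(out),(800,300)))
print(arm.state()["eef_pos"])
```

```text
[ 0.6056953  -0.28273087  0.23418728]
```

View pics/end.png

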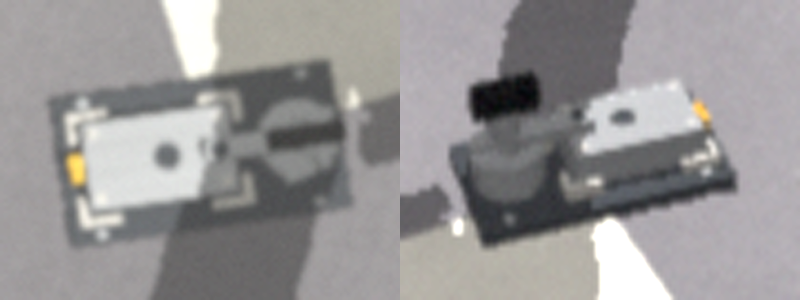

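The arm lies over the case in its nest. The knob was already about 10.8 mm down in the notch when I released it, with the spring force dropping to match. Handing in.

```bash
python3 -c "
from plant import arm
print(arm.hand_in())"
```

```text
the job is handed in; nothing more can be done
None
```

I handed the job in at about 22 s: the lock case lies flat in the nest, and the clamp arm is swung over it with the knob down in the second notch; the hand-in call returned no verdict.

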